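Make up a nut driver and hold it out level

ROBOT

A 6-joint arm with a two-finger parallel gripper is mounted at the origin on the work surface. World frame = base frame: x ahead of the robot, y to its left, z up, the work surface at z = 0. Lengths are in m, angles in rad, forces in N, time in s.
With the tool pointing down it reaches from about 0.325 to 0.9 m from the base axis. Payload 3.5 kg.
Tool frame: the origin (TCP) lies at the very end of the fingers, on their centre line; the grasp point (between the pads) lies 19 mm behind it; z points along the fingers, y is the line along which they close (so a half turn about z gives the same grasp; the last joint's range is limited). The gripper opens to 85 mm and grips with 20 to 120 N. Pads are 22 mm wide; open, the fingers measure 114 mm over their backs; the gripper's body (76 mm by 85 mm) begins 54 mm behind the grasp point. The pads swing forward as they close: fully open they stand 13 mm farther back than shut.
Start: joints at [-1.426, 0.276, -0.026, 1.268, 0, 1.467], TCP at [0.153, -0.606, 0.231] pointing down, gripper open.
Joint ranges: [-3.12, 3.12], [-0.85, 1.88], [-1.08, 1.24], [-1.95, 2.15], [-1.57, 1.53], [-3.14, 3.14]. Speed limits (rad/s): [2.57, 2.57, 3.14, 3.14, 3.14, 3.14].

INTERFACE

Orientations are given as a 3x3 rotation matrix whose columns are the frame's x, y, z axes.
In Python, from workcell import state, imaging, order gives the robot as it stands.
- The arm moves only by the tool play_rows, never from a script. Its argument "deltas" is a list of rows, each a list of 5 numbers: the shift along the world's x, y, z in m, then the turn about the world's z in rad, then the opening, from -1 (shut) to 1 (fully open). A call has 1 to 20 rows; each row is the pose to reach, as a shift and turn from the pose commanded when the call began; what a row does not reach only later rows make up. A row lasts 1/8 s, in which the tool goes at most 62.5 mm and 10.7 degrees, less where a joint would pass 70% of its speed; a pose out of reach is approached as far as the arm can. A call with a gripper value outside its range is refused whole. The fingers move at their own pace and stop on an object; the grip force is fixed at half the most. Time passes only in rows, so rows that repeat a pose let the fingers close. It gives the time, the measured TCP pose, the force, the opening and the grip force at its end, in the units of the state.
- state(): the state, without advancing time (a new reading comes with each control period).
- imaging.snapshot(name): name is "scene" or "side" or "wrist"; returns (picture, depth): 480x640x3 uint8, red, green, blue; 480x640 float32, m along the optical axis (not along the pixel's ray), 0 where there is no reading.
- imaging.calibration(name): a dict with "mtx" (3x3 intrinsics, pixels), "pose" (4x4, takes a point from camera to world coordinates). Camera axes: x right, y up, looking along -z (the intrinsics and any distortion apply to the point x, -y, -z); pixel columns grow to the right and rows downward; lengths in m; the calibration is good to about 2 mm. A picture is of the moment at which its call begins: read the wrist's pose just before it. calibration takes no time and is no camera call; for the wrist camera it gives the pose at the moment of the call.
- order.sign_off(): hands the job in; it is judged then, once.
The state is a dict: "time_s": time; "joint_pos": joint angles; "joint_velocities": joint speeds; "tau": joint torques, N m; "ee_pos": TCP position; "ee_rot": TCP orientation; "wrist_force": force on the tool from outside, world axes, zero at the start; "ft_torque": the same for the moment, N m; "opening": finger opening in m; "gripper_force": force on a finger pad.
Only numpy, scipy, OpenCV 4.12 (cv2) and the standard library are available. Lean on these libraries where they do the work, as an engineer would, in place of code of your own. Each camera call takes 0.05 s, during which the arm holds its last target. There are 200 camera calls.

TASK

Take the insert with the narrow round socket head out of the wooden rack and push its shank down into the bore of the hollow handle standing in the square wooden block, until the head sits fully home on the handle. Then draw the made-up driver out of the block by the handle, lay it over to about level, and finish the program still holding it by the handle like that, at least 20 cm above the bench, with the insert still home. Leave the other inserts, the carton and the clamp where they are.

Things in the scene. Friction and masses are not known exactly. Their poses are not given: they have to be found in the camera images.
- insert: The insert to use: steel, round, 89 mm long, 50 g. Shank 8 mm in diameter, 65 mm long (foot rounded, 4 mm radius), then a socket head 17 mm in diameter, 24 mm tall, dark recess on top. Origin: centre of the foot's end; z runs to the head. It starts upright and loose in any one of the rack's holes, 50 mm deep, so 15 mm of shank and the head stand above the rack; 0.8 mm of play.
- insert_shoulder (a point): Centre of the underside of the insert's head, 65 mm from the foot along z: the face that sits on the handle's mouth when the insert is home.
- handle: The hollow driver handle, a grey plastic cylinder with thin black grip bands, 30 mm in diameter and 110 mm long, about 120 g. Origin: centre of its closed butt end; z runs along it to the mouth. At the start it stands upright and loose, butt down 50 mm deep in the block's pocket (1 mm or so of play), mouth up, 60 mm of it showing above the block.
- handle_mouth (a point): Centre of the handle's open end, 110 mm from the butt along z. Here the bore opens: 10.6 mm in diameter, 75 mm deep. The wall is flat-topped and 9.7 mm thick. When the insert is home its head stands 24 mm out of the mouth; nothing but friction and gravity keeps it in.
- holder: Fixed square wooden block, 100 x 100 x 60 mm, with one round pocket 32.5 mm in diameter and 50 mm deep in the middle of its top, in which the handle stands. Origin: centre of its underside, on the bench; z up.
- rack: Fixed wooden rack, 50 (its x) x 200 (its y) x 60 mm tall; three holes 9.6 mm in diameter, 50 mm deep, in a row along its y axis at -65, 0 and +65 mm. Origin: centre of its underside, on the bench; z up. Rack and block trade sides from start to start; both are turned by up to 0.5 rad.
- wide_insert: Bystander in the rack: like the insert, but its head is 28 mm in diameter (24 mm tall). Origin: centre of the foot's end.
- blade_insert: Bystander in the rack: a plain 8 mm rod with no head, 111 mm long, ending on top in a flat blade; it stands 61 mm above the rack's top. Origin: centre of the foot's end.
- carton: Bystander: closed cardboard carton lying on the bench, 100 x 70 x 35 mm, 0.5 kg. Origin: centre of its underside.
- clamp: Bystander: dark steel screw clamp lying flat on the bench, about 195 x 75 x 14 mm, 0.4 kg. Origin: near the middle of the frame, on the bench.
Not all that is in view belongs to the job. Leave any purple or red look-alike of the insert alone.

How it is judged:
By the outcome, as a careful person would: the job done as asked, in the order asked, and still so for the second after the job is handed in, while the arm keeps its last pose, push and grip.
It also fails if it takes over 64 s, if anything falls off the work surface, if the arm or the gripper's body presses on something with over 40 N, if the wrist force passes 120 N, or if a joint passes its speed limit or range.

## Working session

There is one attempt and no reset: what is moved stays moved. The work goes in short steps, Python scripts to look and compute and a tool call to move; the robot and the scene stay as the last step left them, time stands still between calls to the robot, and variables do not carry over. Pictures are saved under pics/ and viewed, at most 10 in all, crops included, and the job is handed in when it is done.

Besides the shell and the picture viewer there is one more tool, called after "Request:" as name(argument=value, ...) on one line, values as JSON. play_rows: Moves the arm, as the interface text tells. Its arguments: {"type":"object","properties":{"deltas":{"type":"array","items":{"type":"array","items":{"type":"number"}}}},"required":["deltas"]}

```bash
ls; mkdir -p pics
python3 - <<'E'
from workcell import state, imaging
import cv2,numpy as np
s=state();print(s['time_s'],s['ee_pos'],s['ee_rot'],s['opening'])
for n in('scene','side','wrist'):
    c=imaging.calibration(n);p,d=imaging.snapshot(n)
    np.savez(f'pics/{n}0.npz',p=p,d=d,**c)
    cv2.imwrite(f'pics/{n}0.png',p[:,:,::-1]);print(n,c)
a=[np.load(f'pics/{n}0.npz')['p'] for n in('scene','side')]
E
```

```text
pics
0.0 [ 0.15316293 -0.60513098  0.23014642] [[ 9.69462026e-01  2.45241275e-01 -3.10188522e-04]
 [ 2.45241354e-01 -9.69459548e-01  2.20518984e-03]
 [ 2.40088344e-04 -2.21391886e-03 -9.99997520e-01]] 0.08511293556491205
scene {'mtx': array([[457.99695071,   0.        , 319.29086301],
       [  0.        , 457.99695071, 238.53468338],
       [  0.        ,   0.        ,   1.        ]]), 'pose': array([[ 0.43474675, -0.72838044,  0.52958209,  1.07738842],
       [ 0.90043088,  0.34190769, -0.26893002, -0.16614752],
       [ 0.01481518,  0.59376852,  0.8044995 ,  0.88258575],
       [ 0.        ,  0.        ,  0.        ,  1.        ]])}
side {'mtx': array([[618.58969379,   0.        , 328.46633623],
       [  0.        , 618.58969379, 233.95336128],
       [  0.        ,   0.        ,   1.        ]]), 'pose': array([[-0.7904064 ,  0.44777891, -0.41803321,  0.11927639],
       [-0.61257245, -0.58172359,  0.53511929,  0.6646751 ],
       [-0.00356465,  0.67903734,  0.73409508,  0.85444345],
       [ 0.        ,  0.        ,  0.        ,  1.        ]])}
wrist {'mtx': array([[383.12082591,   0.        , 313.75156855],
       [  0.        , 383.12082591, 242.26322237],
       [  0.        ,   0.        ,   1.        ]]), 'pose': array([[ 0.24486551,  0.92328594,  0.29594588,  0.22917889],
       [-0.96955546,  0.23373369,  0.07301218, -0.5860167 ],
       [-0.0017614 , -0.3048141 ,  0.95241024,  0.37335759],
       [ 0.        ,  0.        ,  0.        ,  1.        ]])}
```

View pics/scene0.png

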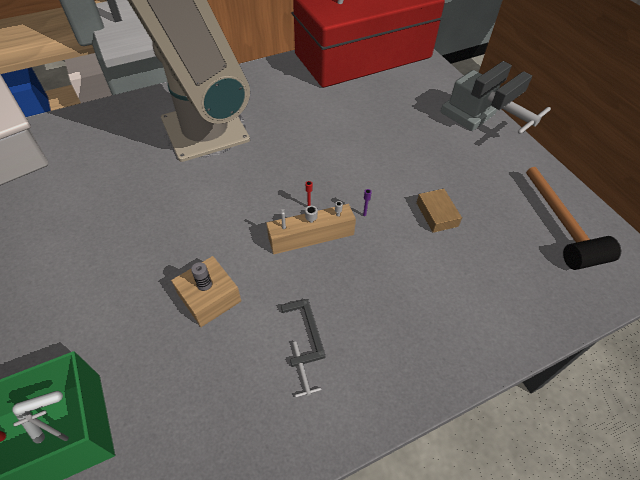

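View pics/side0.png

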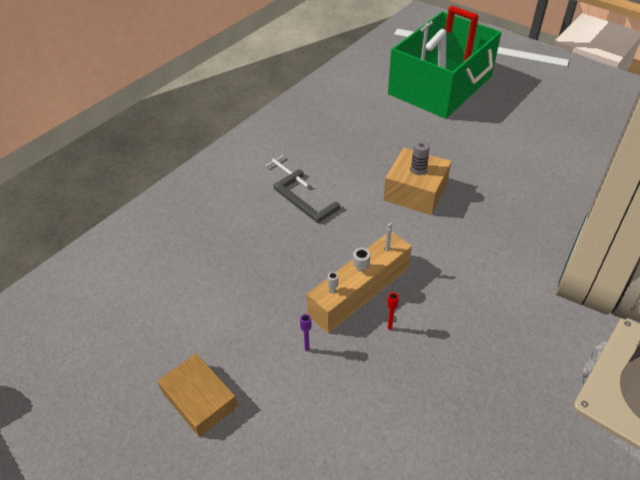

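Scene view: rack candidates are the blade rod (283,218), wide head (311,213) and narrow head (339,207). The look-alikes are red (309,188) and purple (367,195). The steel narrow head at (339,207), which is (333,280) in the side view, fits the description. I'll confirm it in an enlarged crop.

Run:
```python
import cv2,numpy as np
a=cv2.imread('pics/scene0.png');b=cv2.imread('pics/side0.png')
f=lambda im,x,y,w,h:cv2.resize(im[y:y+h,x:x+w],(400,300),interpolation=cv2.INTER_CUBIC)
# 60x45 (x6.667)
t=np.vstack([np.hstack([f(a,310,190,60,45),f(b,310,260,60,45)]),np.hstack([f(a,175,250,60,45),f(b,390,135,60,45)])])
cv2.imwrite('pics/crop1.png',t)
```

```text
(no output)
```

View pics/crop1.png

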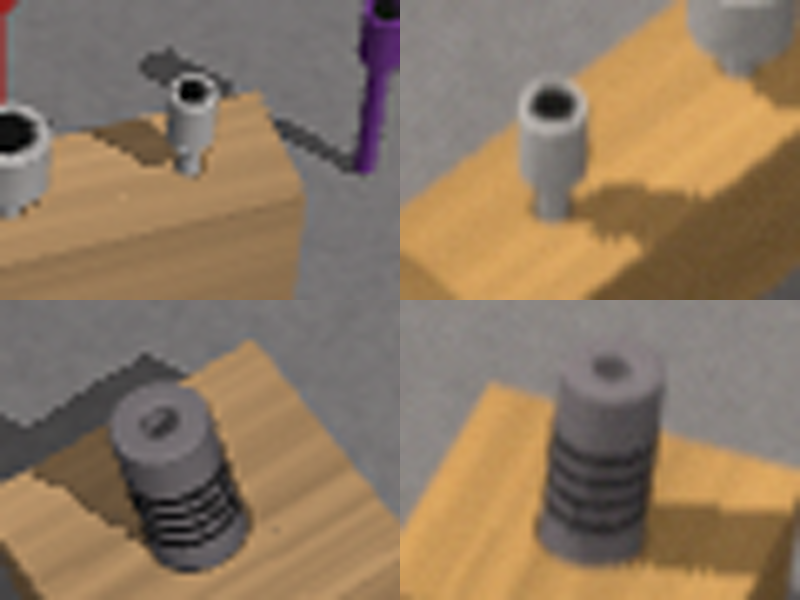

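The narrow steel socket is confirmed: recess centre at scene (339,203.8) and side (333,275.4). It is plainly narrower than the wide head next to it. The handle's bore is at scene (199,268.4) and side (421.5,145).

```bash
cat > h.py <<'E'
import numpy as np, cv2
from workcell import imaging
def ray(c,px):
    K,T=c['mtx'],c['pose']; d=np.linalg.solve(K,[px[0],px[1],1.]);d=T[:3,:3]@(d*[1,-1,-1]);return T[:3,3],d/np.linalg.norm(d)
def plane(c,px,z):
    o,d=ray(c,px);return o+d*(z-o[2])/d[2]
def tri(rs):
    P=[np.eye(3)-np.outer(d,d) for o,d in rs];return np.linalg.solve(sum(P),sum(p@o for p,(o,d) in zip(P,rs)))
E
python3 - <<'E'
from h import *
A=imaging.calibration('scene');B=imaging.calibration('side')
for n,a,b,z in(('ins',(338.6,203.4),(332.5,275),.099),('mouth',(198.6,268),(421,144.6),.12),('wide',(311,209.5),(361.5,255),.099),('blade',(283,211),(389.5,225),.121)):
    print(n,plane(A,a,z),plane(B,b,z),tri([ray(A,a),ray(B,b)]))
for n,a in(('red',(393,296)),('purple',(306,318))):print(n,plane(B,a,.06))
print('redfoot',plane(B,(391,328),0),'purfoot',plane(B,(307,350),0))
E
```

```text
ins [0.49136634 0.17807051 0.099     ] [0.49077242 0.17940665 0.099     ] [0.49099587 0.17863046 0.09819229]
mouth [ 0.5393782  -0.15745272  0.12      ] [ 0.53981097 -0.15542357  0.12      ] [ 0.53978209 -0.15689122  0.11952953]
wide [0.48123801 0.11404339 0.099     ] [0.47893947 0.11804338 0.099     ] [0.47981289 0.11546882 0.0963468 ]
blade [0.47619111 0.04961234 0.121     ] [0.47002484 0.05334038 0.121     ] [0.47233832 0.05041861 0.11678867]
red [0.40699208 0.12947791 0.06      ]
purple [0.49033307 0.24752924 0.06      ]
redfoot [0.3947295  0.14590167 0.        ] purfoot [0.477834   0.26319289 0.        ]
```

Request:
play_rows(deltas=[[0.06, 0.06, 0, 0.1, 0], [0.11, 0.12, 0, 0.25, 0], [0.15, 0.18, 0, 0.4, 0], [0.19, 0.24, 0, 0.5, 0], [0.22, 0.3, 0, 0.6, 0], [0.25, 0.36, 0, 0.7, 0], [0.27, 0.42, 0, 0.8, 0], [0.29, 0.48, 0, 0.9, 0], [0.3, 0.54, 0, 1.0, 0], [0.31, 0.6, 0, 1.1, 0], [0.32, 0.66, -0.01, 1.18, 0], [0.33, 0.72, -0.02, 1.18, 0], [0.338, 0.76, -0.04, 1.18, 0], [0.338, 0.784, -0.04, 1.18, 0], [0.338, 0.784, -0.04, 1.18, 0], [0.338, 0.784, -0.04, 1.18, 0]])

```text
time_s: 2.15
ee_pos: [0.4908, 0.1782, 0.1909]
ee_rot: [[0.141, 0.99, -0.001], [0.99, -0.141, -0.001], [-0.001, -0.001, -1.0]]
wrist_force: [-0.7, -1.8, 0.2]
opening: 0.0429
gripper_force: 0.0
```

Run:
```python
from h import *
from workcell import state
s=state();print(s['time_s'],s['ee_pos'],s['ee_rot'][:2,1],s['opening'],s['joint_pos'])
c=imaging.calibration('wrist');p,d=imaging.snapshot('wrist');np.savez('pics/w1.npz',p=p,d=d,**c);cv2.imwrite('pics/w1.png',p[:,:,::-1])
K,T=c['mtx'],c['pose'];q=np.linalg.inv(T)@[.491,.1787,.099,1];print(K@(q[:3]*[1,-1,-1])/-q[2])
q=np.linalg.inv(T)@[*s['ee_pos'],1];print(K@(q[:3]*[1,-1,-1])/-q[2])
```

```text
2.15 [0.49082551 0.17815647 0.19092588] [ 0.98994094 -0.14147848] 0.042896310675274114 [ 2.24646557e-01  1.21517956e-01 -3.04799421e-01  1.14563095e+00
 -5.40061235e-04  1.93739761e+00]
[313.78126678 245.92170615   1.        ]
[313.43458425 316.51111803   1.        ]
```

View pics/w1.png

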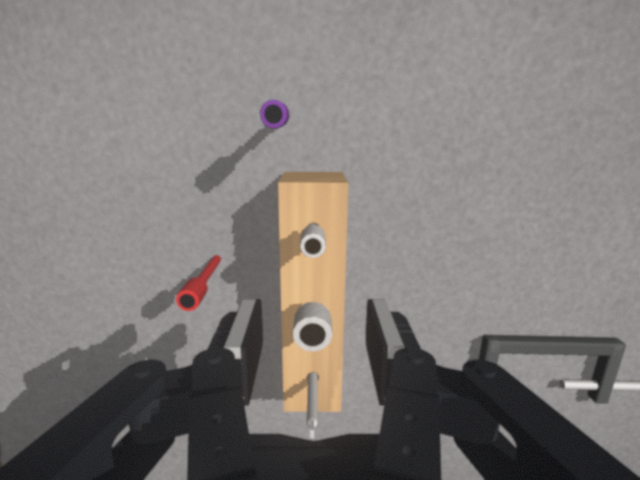

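Wrist view: narrow steel socket at (313,245), where predicted. Wide is at (312,333), blade (313,425), red (187,300) and purple (274,114). Going down.

Request:
play_rows(deltas=[[0, 0.0005, -0.04, 0, 0], [0, 0.0005, -0.08, 0, 0], [0, 0.0005, -0.1, 0, 0], [0, 0.0005, -0.113, 0, 0], [0, 0.0005, -0.113, 0, 0], [0, 0.0005, -0.113, 0, -1], [0, 0.0005, -0.113, 0, -1], [0, 0.0005, -0.113, 0, -1], [0, 0.0005, -0.113, 0, -1], [0, 0.0005, -0.113, 0, -1]])

```text
time_s: 3.45
ee_pos: [0.4919, 0.1789, 0.0795]
ee_rot: [[0.142, 0.99, 0.001], [0.99, -0.142, 0.0], [0.001, 0.001, -1.0]]
wrist_force: [-1.5, -0.4, 5.8]
opening: 0.0147
gripper_force: 58.6
```

Request:
play_rows(deltas=[[0, 0, 0.01, 0, -1], [0, 0, 0.03, 0, -1], [0, 0, 0.06, 0, -1], [0, 0, 0.1, 0, -1], [0, 0, 0.14, 0, -1], [0, 0, 0.16, 0, -1], [0, 0, 0.16, 0, -1], [0, 0, 0.16, 0, -1]])

```text
time_s: 4.45
ee_pos: [0.4907, 0.1784, 0.2373]
ee_rot: [[0.143, 0.99, -0.001], [0.99, -0.143, -0.0], [-0.001, -0.001, -1.0]]
wrist_force: [-0.1, -0.4, -0.7]
opening: 0.0148
gripper_force: 58.7
```

Run:
```python
from h import *
from workcell import state
s=state();print(s['time_s'],s['ee_pos'],s['opening'],s['gripper_force'])
t=[]
for n in('scene','side'):
    c=imaging.calibration(n);p,d=imaging.snapshot(n);np.savez(f'pics/{n}2.npz',p=p,d=d)
    K,T=c['mtx'],c['pose'];q=np.linalg.inv(T)@[*(s['ee_pos']-[0,0,.04]),1];q=K@(q[:3]*[1,-1,-1])/-q[2]
    x,y=int(q[0])-40,int(q[1])-45;print(n,x,y)
    t.append(cv2.resize(p[y:y+90,x:x+80,::-1],(400,450),interpolation=cv2.INTER_CUBIC))
cv2.imwrite('pics/c2.png',np.hstack(t))
```

```text
4.45 [0.49065755 0.17843559 0.23734865] 0.014820162686819231 58.73079299926758
scene 300 127
side 293 186
```

View pics/c2.png

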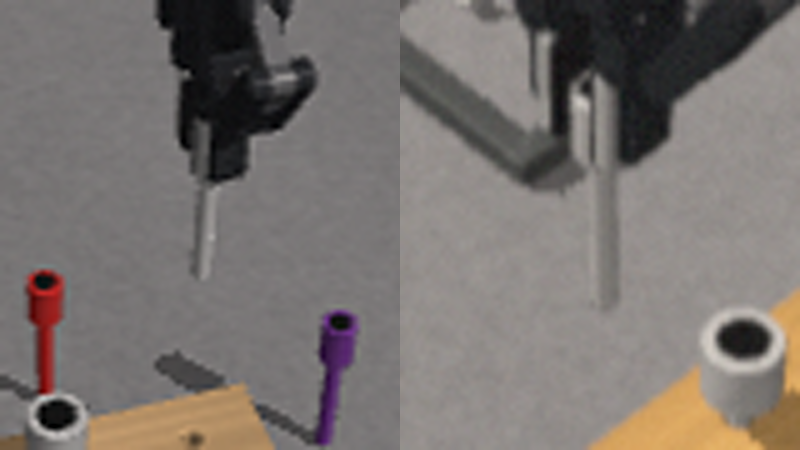

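The narrow hole in the rack is empty, and the shank hangs straight below the fingers. Its foot is at scene (340.6,182.6) and side (334.4,247.6).

Run:
```python
from h import *
A=imaging.calibration('scene');B=imaging.calibration('side')
# shank axis mid and foot (crop px ->full, 5x)
f=lambda x,y,ox,oy:((x+.5)/5-.5+ox,(y+.5)/5-.5+oy)
print('foot',tri([ray(A,f(203,277,300,127)),ray(B,f(207,306,293,186))]))
for z in (.18,.2,.22):
    # shank centre rows in each image near that z, refine by colour
    for n,c in(('scene',A),('side',B)):
        p=np.load(f'pics/{n}2.npz')['p'].astype(int);K,T=c['mtx'],c['pose'];q=np.linalg.inv(T)@[.4907,.1784,z,1];q=K@(q[:3]*[1,-1,-1])/-q[2]
        u,v=q[0],int(round(q[1]));r=p[v,int(u)-8:int(u)+9].mean(1);w=np.clip(r-r.min()-25,0,None);print(n,z,u,v,r.astype(int))
```

```text
foot [0.4889917  0.17895364 0.16621961]
scene 0.18 340.46101619495533 178 [121 117 117 117 117 112  95  90 127 143 126 117 118 118 120 121 120]
side 0.18 333.02279535580766 240 [143 144 144 146 144 144 154 142 124 119 115 121 141 142 144 144 145]
scene 0.2 340.96110468923814 171 [121 121 118 118 117 119 116  81 101 136 147 115 120 120 122 122 121]
side 0.2 333.04824045390325 231 [146 144 146 141 141 140 148 135 123 118 108 118 143 142 145 146 143]
scene 0.22 341.4783788811536 164 [119 121 119 118 119 122 119  96  98 102 143 126 124 121 119 121 120]
side 0.22 333.074533423265 221 [ 87  84  85  90 100 134 144 130 123 115 105 124 141 146 148 144 141]
```

Request:
play_rows(deltas=[[0.005, -0.04, 0, 0, -1], [0.01, -0.09, 0, 0, -1], [0.015, -0.14, 0, 0, -1], [0.02, -0.19, 0, 0, -1], [0.025, -0.24, 0, 0, -1], [0.03, -0.29, 0, 0, -1], [0.035, -0.34, 0, 0, -1], [0.039, -0.38, 0, 0, -1], [0.039, -0.405, 0, 0, -1], [0.039, -0.405, 0, 0, -1], [0.039, -0.405, 0, 0, -1]])

```text
time_s: 5.92
ee_pos: [0.5296, -0.2256, 0.2373]
ee_rot: [[0.142, 0.99, -0.002], [0.99, -0.142, 0.002], [0.001, -0.002, -1.0]]
wrist_force: [-0.2, -0.1, -0.7]
opening: 0.0146
gripper_force: 58.7
```

Run:
```python
from h import *
from workcell import state
s=state();print(s['time_s'],s['ee_pos'],s['ee_rot'],s['opening'])
c=imaging.calibration('wrist');p,d=imaging.snapshot('wrist');np.savez('pics/w3.npz',p=p,d=d,**c)
K,T=c['mtx'],c['pose'];q=np.linalg.inv(T)@[.5398,-.1569,.12,1];q=K@(q[:3]*[1,-1,-1])/-q[2];print(q)
x,y=int(q[0])-50,int(q[1])-50;print(x,y)
q=np.linalg.inv(T)@[*(s['ee_pos']-[0,0,.0695]),1];print('foot',K@(q[:3]*[1,-1,-1])/-q[2])
im=p[:,:,::-1]
cv2.imwrite('pics/c3.png',np.hstack([cv2.resize(im[y:y+100,x:x+100],(400,400),interpolation=cv2.INTER_CUBIC),cv2.resize(im[280:430,240:390],(400,400),interpolation=cv2.INTER_CUBIC)]))
```

```text
5.925 [ 0.52963192 -0.22562596  0.23725763] [[ 0.14248335  0.9897955  -0.00183385]
 [ 0.98979642 -0.14248066  0.00151845]
 [ 0.00124167 -0.00203149 -0.99999717]] 0.014633770829195206
[314.22757074 134.15124323   1.        ]
264 84
foot [313.71824222 259.07864237   1.        ]
```

View pics/c3.png

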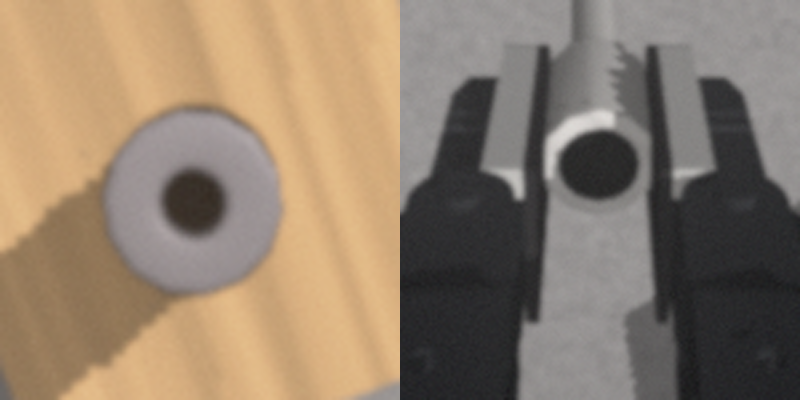

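Left crop: bore centre at about (312,134) in the wrist image. Right crop: the narrow head sits squarely between the pads.

Run:
```python
from h import *
z=np.load('pics/w3.npz');p=z['p'];g=cv2.cvtColor(p,cv2.COLOR_RGB2GRAY)
hm=(g[110:160,290:335]<75).astype(np.uint8);n,l,s,c=cv2.connectedComponentsWithStats(hm);i=1+s[1:,4].argmax();b=c[i]+[290,110];print('bore',b,s[i])
print('mouth wrist',plane(z,b,.12))
for v in (262,268,275,285): print(v,g[v,300:328])
d=z['d'];print(d[258:290:4,314])
```

```text
bore [312.11976048 133.89820359] [ 15  17  15  15 167]
mouth wrist [ 0.53845734 -0.15654518  0.12      ]
262 [150 151 150 147 127 105 102 105 116 122 132 143 147 152 160 161 163 160
 153 148 147 146 146 146 147 151 153 151]
268 [154 153 151 141 123 105 100 104 114 120 129 138 146 152 157 160 164 163
 161 155 153 151 151 152 152 149 147 149]
275 [148 146 143 135 118 101 100 103 111 120 129 137 143 150 155 160 163 163
 160 153 148 147 146 144 145 148 147 148]
285 [147 149 148 140 120 103  96 105 109 117 125 131 140 145 151 157 161 163
 163 159 152 150 147 150 153 154 155 154]
[0.21727006 0.21154107 0.20420359 0.19858707 0.19494723 0.18932909
 0.18498527 0.17972513]
```

Request:
play_rows(deltas=[[0.005, 0.03, 0, 0, -1], [0.0106, 0.06, 0, 0, -1], [0.0106, 0.0689, 0, 0, -1], [0.0106, 0.0689, -0.02, 0, -1], [0.0106, 0.0689, -0.035, 0, -1], [0.0106, 0.0689, -0.04, 0, -1], [0.0106, 0.0689, -0.04, 0, -1], [0.0106, 0.0689, -0.04, 0, -1]])

```text
time_s: 6.98
ee_pos: [0.5413, -0.1579, 0.1989]
ee_rot: [[0.143, 0.99, 0.001], [0.99, -0.143, -0.0], [-0.0, 0.001, -1.0]]
wrist_force: [-0.2, 0.5, 0.9]
opening: 0.0143
gripper_force: 58.7
```

Run:
```python
from h import *
from workcell import state
t=[]
for n in('scene','side'):
    s=state();print(s['ee_pos'],s['joint_pos'].round(4))
    c=imaging.calibration(n);p,d=imaging.snapshot(n);np.savez(f'pics/{n}4.npz',p=p)
    K,T=c['mtx'],c['pose'];q=np.linalg.inv(T)@[.54,-.157,.13,1];q=K@(q[:3]*[1,-1,-1])/-q[2];x,y=int(q[0])-25,int(q[1])-25;print(n,x,y,q)
    t.append(cv2.resize(p[y:y+50,x:x+50,::-1],(400,400),interpolation=cv2.INTER_CUBIC))
cv2.imwrite('pics/c4.png',np.hstack(t));print(state()['ee_pos'])
```

```text
[ 0.54128629 -0.15790043  0.19891153] [-0.3985  0.1874 -0.2092  1.1732 -0.      1.3157]
scene 172 240 [197.90796709 265.37845911   1.        ]
[ 0.54136991 -0.15791833  0.1990084 ] [-0.3984  0.1873 -0.2091  1.1731 -0.      1.3157]
side 396 114 [421.93848069 139.89921525   1.        ]
[ 0.54136134 -0.15788465  0.19905023]
```

View pics/c4.png

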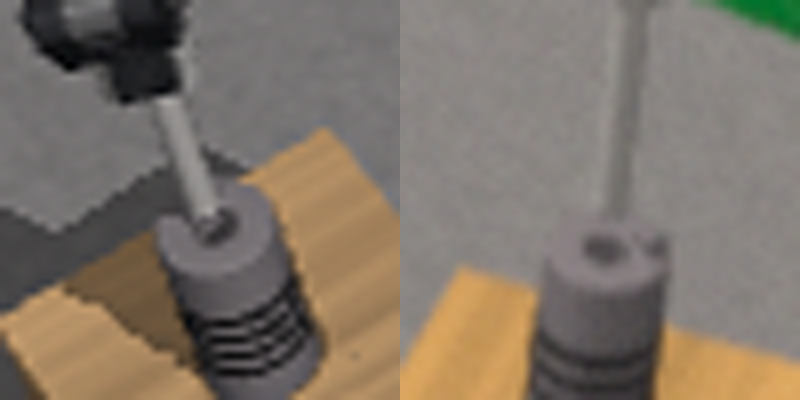

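The foot hangs right over the bore, at scene crop (208,222) against the hole at (218,228). It's about 1.3 mm off in -y. I'll nudge and enter.

Request:
play_rows(deltas=[[0.0002, 0.0013, 0, 0, -1], [0.0002, 0.0013, -0.006, 0, -1], [0.0002, 0.0013, -0.012, 0, -1], [0.0002, 0.0013, -0.018, 0, -1], [0.0002, 0.0013, -0.018, 0, -1], [0.0002, 0.0013, -0.018, 0, -1]])

```text
time_s: 7.82
ee_pos: [0.541, -0.1562, 0.1802]
ee_rot: [[0.143, 0.99, -0.0], [0.99, -0.143, 0.0], [0.0, -0.0, -1.0]]
wrist_force: [-0.6, -0.2, -1.2]
opening: 0.0146
gripper_force: 58.7
```

Request:
play_rows(deltas=[[0, 0, -0.01, 0, -1], [0, 0, -0.02, 0, -1], [0, 0, -0.03, 0, -1], [0, 0, -0.04, 0, -1], [0, 0, -0.046, 0, -1], [0, 0, -0.05, 0, -1], [0, 0, -0.052, 0, -1], [0, 0, -0.052, 0, -1]])

```text
time_s: 8.82
ee_pos: [0.5411, -0.1562, 0.1283]
ee_rot: [[0.142, 0.99, -0.0], [0.99, -0.142, -0.0], [-0.0, -0.0, -1.0]]
wrist_force: [-1.2, 0.4, -0.4]
opening: 0.0143
gripper_force: 58.7
```

Request:
play_rows(deltas=[[0, 0, -0.002, 0, -1], [0, 0, -0.004, 0, -1], [0, 0, -0.005, 0, -1], [0, 0, -0.005, 0, -1], [0, 0, -0.005, 0, -1]])

```text
time_s: 9.45
ee_pos: [0.5418, -0.1567, 0.1253]
ee_rot: [[0.143, 0.99, 0.002], [0.99, -0.143, -0.001], [-0.001, 0.002, -1.0]]
wrist_force: [-2.8, 0.1, 8.3]
opening: 0.0146
gripper_force: 59.9
```

Request:
play_rows(deltas=[[0, 0, 0.001, 0, -0.2], [0, 0, 0.001, 0, -0.2], [0, 0, 0.001, 0, -0.2], [0, 0, 0.02, 0, -0.2], [0, 0, 0.05, 0, -0.2], [0, 0, 0.08, 0, -0.2], [0, 0, 0.08, 0, -0.2], [0, -0.06, 0.1, 0, -0.2], [0, -0.06, 0.1, 0, -0.2], [0, -0.06, 0.1, 0, -0.2]])

```text
time_s: 10.7
ee_pos: [0.5403, -0.216, 0.2219]
ee_rot: [[0.143, 0.99, -0.002], [0.99, -0.143, 0.002], [0.001, -0.002, -1.0]]
wrist_force: [0.5, 0.3, -0.3]
opening: 0.0337
gripper_force: 0.0
```

Run:
```python
from h import *
from workcell import state
s=state();print(s['time_s'],s['ee_pos'],s['opening'],s['wrist_force'])
t=[]
for n in('scene','side','wrist'):
    c=imaging.calibration(n);p,d=imaging.snapshot(n);np.savez(f'pics/{n}5.npz',p=p,d=d,**c)
    K,T=c['mtx'],c['pose'];q=np.linalg.inv(T)@[.5405,-.157,.12,1];q=K@(q[:3]*[1,-1,-1])/-q[2]
    w=60 if n=='wrist' else 25;x,y=int(q[0])-w,int(q[1])-w;print(n,x,y,w)
    t.append(cv2.resize(p[y:y+2*w,x:x+2*w,::-1],(260,260),interpolation=cv2.INTER_CUBIC))
    if n=='wrist':print(d[y+30:y+90:6,x+w].round(4))
cv2.imwrite('pics/c5.png',np.hstack(t))
```

```text
10.7 [ 0.54034091 -0.21595991  0.22189659] 0.03373593173147144 [ 0.51087029  0.2559742  -0.27071678]
scene 173 243 25
side 396 119 25
wrist 241 94 60
[0.2902 0.2564 0.2361 0.2375 0.2135 0.2157 0.2159 0.2175 0.2179 0.2443]
```

View pics/c5.png

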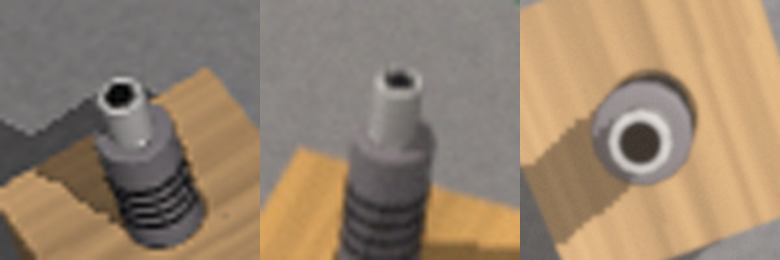

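All three views show the head seated on the mouth with no gap. Next, grip the handle.

Request:
play_rows(deltas=[[0, 0.03, 0, 0, 0.4], [0, 0.0595, 0, 0, 0.4], [0, 0.0595, 0, 0, 0.4], [0, 0.0595, -0.04, 0, 0.4], [0, 0.0595, -0.08, 0, 0.4], [0, 0.0595, -0.11, 0, 0.4], [0, 0.0595, -0.13, 0, 0.4], [0, 0.0595, -0.141, 0, 0.4], [0, 0.0595, -0.141, 0, 0.4], [0, 0.0595, -0.141, 0, -1], [0, 0.0595, -0.141, 0, -1], [0, 0.0595, -0.141, 0, -1], [0, 0.0595, -0.141, 0, -1]])

```text
time_s: 12.48
ee_pos: [0.5399, -0.1568, 0.0837]
ee_rot: [[0.143, 0.99, -0.002], [0.99, -0.143, -0.001], [-0.001, -0.002, -1.0]]
wrist_force: [-5.0, 1.0, 7.5]
opening: 0.029
gripper_force: 58.9
```

Request:
play_rows(deltas=[[0, 0, 0.005, 0, -1], [0, 0, 0.02, 0, -1], [0, 0, 0.04, 0, -1], [0, 0, 0.06, 0, -1], [0, 0, 0.08, 0, -1], [0, 0, 0.09, 0, -1], [0, 0, 0.09, 0, -1]])

```text
time_s: 13.35
ee_pos: [0.5422, -0.1571, 0.1738]
ee_rot: [[0.142, 0.99, 0.003], [0.99, -0.142, -0.001], [-0.001, 0.003, -1.0]]
wrist_force: [-0.1, 0.0, -2.0]
opening: 0.0292
gripper_force: 59.4
```

Request:
play_rows(deltas=[[-0.03, -0.05, 0, 0, -1], [-0.06, -0.1, 0, 0, -1], [-0.09, -0.15, 0, 0, -1], [-0.11, -0.19, 0, 0, -1], [-0.11, -0.2, 0, 0, -1], [-0.11, -0.2, -0.03, 0, -1], [-0.11, -0.2, -0.06, 0, -1], [-0.11, -0.2, -0.08, 0, -1], [-0.11, -0.2, -0.09, 0, -1], [-0.11, -0.2, -0.096, 0, -1], [-0.11, -0.2, -0.096, 0, -1], [-0.11, -0.2, -0.096, 0, -1]])

```text
time_s: 14.85
ee_pos: [0.4317, -0.3573, 0.0772]
ee_rot: [[0.142, 0.99, 0.001], [0.99, -0.142, -0.001], [-0.001, 0.001, -1.0]]
wrist_force: [-0.4, -0.0, -1.4]
opening: 0.0288
gripper_force: 59.6
```

Run:
```python
from h import *
from workcell import state
s=state();print(s['time_s'],s['ee_pos'],s['wrist_force'])
t=[]
for n in('scene','side'):
    c=imaging.calibration(n);p,d=imaging.snapshot(n)
    K,T=c['mtx'],c['pose'];q=np.linalg.inv(T)@[.43,-.34,.05,1];q=K@(q[:3]*[1,-1,-1])/-q[2]
    w=75;x,y=max(0,int(q[0])-w),max(0,int(q[1])-w);print(n,x,y,q)
    t.append(cv2.resize(p[y:y+2*w,x:x+2*w,::-1],(400,400)))
cv2.imwrite('pics/c6.png',np.hstack(t))
```

```text
14.85 [ 0.43171577 -0.35725229  0.07719467] [-0.41235864 -0.03732042 -1.3887943 ]
scene 30 202 [105.76240354 277.5391709    1.        ]
side 436 71 [511.72750355 146.75864541   1.        ]
```

View pics/c6.png

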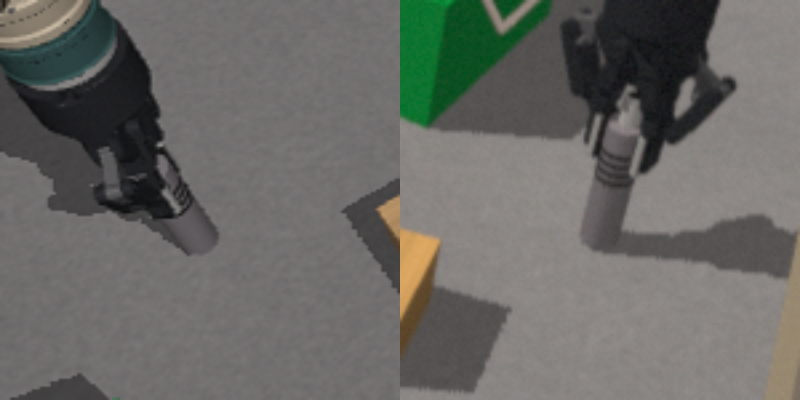

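Open bench all round and the driver upright with its butt just above the surface. I'll tip it over the butt's edge towards +y in small steps, watching the force.

Request:
play_rows(deltas=[[0, 0, -0.003, 0, -1], [0, 0, -0.0045, 0, -1], [0.001, 0.008, -0.0045, 0, -1], [0.0023, 0.0162, -0.004, 0, -1], [0.0035, 0.025, -0.0045, 0, -1], [0.0046, 0.0324, -0.0055, 0, -1], [0.0046, 0.0324, -0.0055, 0, -1]])

```text
time_s: 15.82
ee_pos: [0.4377, -0.3273, 0.0737]
ee_rot: [[0.142, 0.99, 0.003], [0.99, -0.142, -0.008], [-0.007, 0.004, -1.0]]
wrist_force: [-2.3, -4.0, 11.0]
opening: 0.0292
gripper_force: 60.8
```

```bash
cat > ax.py <<'E'
from h import *
from workcell import state
# handle axis as seen in side view: line through the grey handle's butt (vs bench by depth)
import sys
s=state();c=imaging.calibration('side');p,d=imaging.snapshot('side')
np.savez(f'pics/side_{sys.argv[1]}.npz',p=p,d=d,**c);cv2.imwrite(f'pics/side_{sys.argv[1]}.png',p[:,:,::-1])
v,u=np.mgrid[:480,:640];K,T=c['mtx'],c['pose']
x=(u-K[0,2])/K[0,0]*d;y=-(v-K[1,2])/K[1,1]*d
P=np.stack([x,y,-d],-1)@T[:3,:3].T+T[:3,3]
m=(d>0)&(abs(P-s['ee_pos'])[...,:2].max(-1)<.14)&(P[...,2]>.006)&(P[...,2]<s['ee_pos'][2]-.003)
Q=P[m];Q=Q[(abs((Q-s['ee_pos'])[:,:2]@s['ee_rot'][:2,1])<.03)]
print(s['time_s'],s['ee_pos'],s['wrist_force'],len(Q))
if len(Q)>20:
    q=(Q-s['ee_pos'])@np.c_[s['ee_rot'][:,0],[0,0,1]]  # along tool x, z
    for z in np.arange(-.08,.001,.008):
        k=abs(q[:,1]-z)<.004
        if k.sum()>4:print(round(z,3),k.sum(),np.percentile(q[k,0],[5,50,95]).round(4))
E
python3 ax.py a
```

```text
15.825 [ 0.43770163 -0.32731317  0.07370888] [-2.28221241 -4.0372926  11.00701016] 378
-0.064 52 [-0.0703  0.0095  0.0149]
-0.056 44 [-0.0015  0.0105  0.0153]
-0.048 41 [-0.0022  0.0112  0.0151]
-0.04 46 [-0.0009  0.0103  0.0147]
-0.032 47 [-0.0023  0.0104  0.0147]
-0.024 49 [0.0014 0.0113 0.0154]
-0.016 44 [-0.0013  0.0113  0.0157]
-0.008 49 [-0.0007  0.0096  0.0153]
-0.0 6 [0.0081 0.0121 0.0168]
```

Contact friction alone only slides the butt: there's no tilt, just 4 N of side force. The fixed block's face will give a positive stop to lever against, so I'll measure its yaw.

Run:
```python
from h import *
for n in('scene0','side0'):
    z=np.load(f'pics/{n}.npz');d=z['d'];K,T=z['mtx'],z['pose'];v,u=np.mgrid[:480,:640]
    P=np.stack([(u-K[0,2])/K[0,0]*d,-(v-K[1,2])/K[1,1]*d,-d],-1)@T[:3,:3].T+T[:3,3]
    m=(abs(P[...,2]-.06)<.006)&(abs(P[...,:2]-[.54,-.157]).max(-1)<.1);Q=P[m][:,:2].astype(np.float32)
    print(n,m.sum(),cv2.minAreaRect(Q*1000))
    m=(P[...,2]>.015)&(d>0)&(P[...,0]>.3)&(P[...,0]<.75)&(P[...,1]>-.55)&(P[...,1]<-.05)
    print(P[m].min(0),P[m].max(0))
```

```text
scene0 1738 ((538.2249145507812, -157.3211212158203), (103.02662658691406, 100.57569122314453), 12.535100936889648)
[ 0.47871015 -0.54999707  0.0150191 ] [ 0.74990131 -0.05127741  0.17253546]
side0 1628 ((539.176513671875, -156.16677856445312), (101.6159896850586, 107.77103424072266), 12.543214797973633)
[ 0.47876266 -0.54999379  0.01501595] [ 0.74999567 -0.05134211  0.17311755]
```

Request:
play_rows(deltas=[[0, 0, 0.03, 0, -1], [0, 0, 0.06, 0.1, -1], [0.04, 0.01, 0.06, 0.2, -1], [0.08, 0.04, 0.06, 0.3, -1], [0.11, 0.08, 0.06, 0.36, -1], [0.117, 0.099, 0.055, 0.36, -1], [0.117, 0.099, 0.048, 0.36, -1], [0.117, 0.099, 0.048, 0.36, -1], [0.117, 0.099, 0.048, 0.36, -1]])

```text
time_s: 17.0
ee_pos: [0.5518, -0.2261, 0.1186]
ee_rot: [[-0.214, 0.977, -0.001], [0.977, 0.214, 0.0], [0.0, -0.001, -1.0]]
wrist_force: [-0.3, -1.1, -1.6]
opening: 0.0295
gripper_force: 60.1
```

Request:
play_rows(deltas=[[-0.001, 0.005, 0, 0, -1], [-0.0022, 0.01, 0, 0, -1], [-0.0032, 0.0146, 0.0005, 0, -1], [-0.0055, 0.0248, 0.0007, 0, -1], [-0.0076, 0.0342, -0.001, 0, -1], [-0.0098, 0.0444, -0.0034, 0, -1], [-0.0098, 0.0444, -0.0034, 0, -1]])

```text
time_s: 17.88
ee_pos: [0.5434, -0.1844, 0.1175]
ee_rot: [[-0.214, 0.977, 0.001], [0.977, 0.214, -0.01], [-0.01, -0.001, -1.0]]
wrist_force: [-2.4, -7.6, 3.5]
opening: 0.0296
gripper_force: 59.0
```

```bash
python3 ax.py b; python3 -c "
import cv2;a=cv2.imread('pics/side_b.png')[60:260,340:560];cv2.imwrite('pics/side_bc.png',cv2.resize(a,None,fx=2.5,fy=2.5))"
```

```text
17.875 [ 0.54336867 -0.18440466  0.11750994] [-2.43342866 -7.55514879  3.47731683] 1912
-0.08 131 [0.012  0.0778 0.0808]
-0.072 133 [0.0116 0.0777 0.0807]
-0.064 177 [-0.0229  0.0763  0.0808]
-0.056 966 [-0.0189  0.0308  0.077 ]
-0.048 31 [-0.0297 -0.0206 -0.0166]
-0.04 33 [-0.0272 -0.0171 -0.013 ]
-0.032 36 [-0.029  -0.0139 -0.0098]
-0.024 35 [-0.0192 -0.0092 -0.0052]
-0.016 25 [-0.0111 -0.0051 -0.0011]
-0.008 23 [-0.0041 -0.0008  0.0012]
```

View pics/side_bc.png

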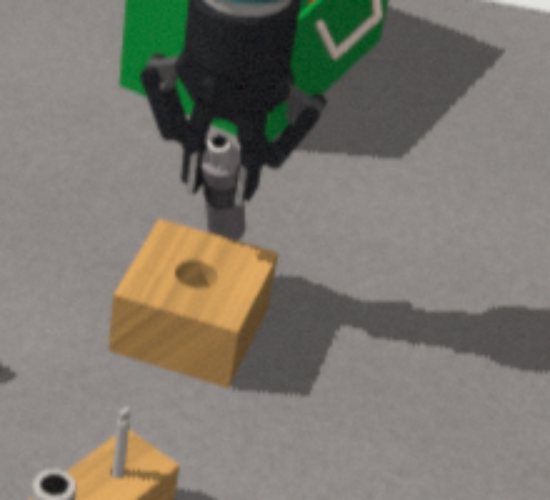

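The driver is tilting as planned, at about 26°, with the head still seated at crop (218,143). Carrying on along the arc.

Request:
play_rows(deltas=[[-0.002, 0.0093, -0.0043, 0, -1], [-0.004, 0.0179, -0.0092, 0, -1], [-0.0057, 0.0259, -0.0157, 0, -1], [-0.0073, 0.0329, -0.0227, 0, -1], [-0.0086, 0.039, -0.031, 0, -1], [-0.0097, 0.0439, -0.0398, 0, -1], [-0.0097, 0.0439, -0.0398, 0, -1]])

```text
time_s: 18.8
ee_pos: [0.534, -0.1376, 0.077]
ee_rot: [[-0.215, 0.977, 0.002], [0.977, 0.215, -0.002], [-0.003, 0.001, -1.0]]
wrist_force: [-1.8, -1.1, 4.2]
opening: 0.0284
gripper_force: 59.2
```

```bash
python3 ax.py c
```

```text
18.8 [ 0.53398753 -0.1375683   0.07702537] [-1.77913626 -1.06583185  4.16571144] 1280
-0.072 33 [0.0275 0.0295 0.0316]
-0.064 81 [0.0274 0.0301 0.0328]
-0.056 94 [0.0272 0.0305 0.0335]
-0.048 89 [0.0259 0.0301 0.0332]
-0.04 130 [-0.0363  0.0294  0.0327]
-0.032 127 [-0.0363  0.029   0.0323]
-0.024 122 [-0.0358  0.0296  0.0328]
-0.016 601 [-0.0521  0.007   0.0306]
```

Request:
play_rows(deltas=[[-0.0004, 0.002, -0.005, 0, -1], [-0.0008, 0.0037, -0.009, 0, -1], [-0.001, 0.0045, -0.0115, 0, -1], [-0.001, 0.0045, -0.0115, 0, -1], [-0.001, 0.0045, -0.0115, 0, -1]])

```text
time_s: 19.48
ee_pos: [0.5333, -0.1327, 0.0657]
ee_rot: [[-0.215, 0.977, 0.002], [0.977, 0.215, -0.001], [-0.001, 0.002, -1.0]]
wrist_force: [-1.2, 1.3, 6.6]
opening: 0.0279
gripper_force: 60.0
```

Request:
play_rows(deltas=[[0, 0, 0.02, 0, -1], [0, 0, 0.05, 0, -1], [0, 0, 0.09, 0, -1], [0, 0, 0.13, 0, -1], [0, 0, 0.17, 0, -1], [0, 0, 0.2, 0, -1], [0, 0, 0.22, 0, -1], [0, 0, 0.22, 0, -1], [0, 0, 0.22, 0, -1]])

```text
time_s: 20.6
ee_pos: [0.5314, -0.1321, 0.2827]
ee_rot: [[-0.215, 0.977, -0.002], [0.977, 0.215, 0.001], [0.002, -0.002, -1.0]]
wrist_force: [-0.8, 0.4, -2.7]
opening: 0.028
gripper_force: 59.3
```

```bash
cat > lv.py <<'E'
from h import *
from workcell import state
import sys
s=state();print(s['time_s'],s['ee_pos'],s['wrist_force'],s['opening'])
R=s['ee_rot']
for n in('scene','side'):
    c=imaging.calibration(n);p,d=imaging.snapshot(n);np.savez(f'pics/{n}_{sys.argv[1]}.npz',p=p,d=d,**c)
    v,u=np.mgrid[:480,:640];K,T=c['mtx'],c['pose']
    P=np.stack([(u-K[0,2])/K[0,0]*d,-(v-K[1,2])/K[1,1]*d,-d],-1)@T[:3,:3].T+T[:3,3]
    q=(P-s['ee_pos'])@np.c_[R[:,0],R[:,1],[0,0,1]]   # tool x, tool y, height over TCP
    m=(d>0)&(abs(q[...,0])<.14)&(abs(q[...,1])<.022)&(q[...,2]>-.05)&(q[...,2]<.07)
    Q=q[m];C=p[m]
    for a in np.arange(-.11,.08,.008):
        k=abs(Q[:,0]-a)<.004
        if k.sum()>4:print(n,round(a,3),k.sum(),'y',np.percentile(Q[k,1],[5,95]).round(3),'z',np.percentile(Q[k,2],[5,50,95]).round(4),C[k].mean(0).astype(int))
E
python3 lv.py d
```

```text
20.6 [ 0.53142708 -0.13205703  0.28273228] [-0.80222387  0.41518649 -2.74593419] 0.02802749671461674
scene -0.102 12 y [-0.004  0.01 ] z [0.0112 0.0139 0.016 ] [118 113 116]
scene -0.094 94 y [-0.007  0.014] z [0.0014 0.0138 0.018 ] [118 112 115]
scene -0.086 98 y [-0.007  0.015] z [-0.0001  0.0157  0.0198] [116 110 113]
scene -0.078 99 y [-0.005  0.014] z [0.0011 0.0175 0.0216] [116 110 114]
scene -0.07 97 y [-0.006  0.015] z [0.0058 0.0193 0.0245] [117 111 114]
scene -0.062 99 y [-0.006  0.015] z [0.0071 0.0217 0.0263] [117 111 114]
scene -0.054 95 y [-0.006  0.015] z [0.009  0.0241 0.0285] [117 111 115]
scene -0.046 98 y [-0.006  0.015] z [0.0103 0.0254 0.0306] [118 112 115]
scene -0.038 96 y [-0.007  0.015] z [0.0131 0.0291 0.0329] [84 80 83]
scene -0.03 96 y [-0.006  0.015] z [0.016  0.0304 0.0345] [71 68 70]
scene -0.022 100 y [-0.004  0.015] z [0.0157 0.0323 0.0374] [57 54 56]
scene -0.014 153 y [-0.019  0.02 ] z [0.015  0.0365 0.0674] [48 46 48]
scene -0.006 35 y [-0.003  0.022] z [0.0038 0.0257 0.0698] [58 58 58]
scene 0.002 8 y [0.005 0.02 ] z [-0.001   0.0547  0.0693] [62 
[... 408 characters left out ...]
76] [67 61 63]
side -0.038 6 y [0.004 0.011] z [0.0296 0.0321 0.0328] [98 94 94]
side -0.03 8 y [-0.001  0.01 ] z [0.0326 0.0348 0.0361] [57 54 54]
side -0.022 10 y [-0.002  0.006] z [0.0359 0.0367 0.0372] [42 39 40]
side -0.014 25 y [-0.006  0.017] z [0.035  0.0381 0.0475] [50 51 48]
side -0.006 53 y [-0.022  0.018] z [0.0357 0.0437 0.0617] [43 42 42]
side 0.002 69 y [-0.02   0.017] z [0.0034 0.0397 0.0475] [58 57 56]
side 0.01 425 y [-0.02   0.021] z [0.0057 0.0338 0.0585] [72 72 70]
side 0.018 90 y [-0.021  0.02 ] z [0.0204 0.0615 0.0698] [58 57 58]
side 0.026 25 y [-0.007  0.004] z [0.033  0.0402 0.0428] [127 123 119]
side 0.034 84 y [-0.006  0.007] z [0.0304 0.0366 0.0425] [101  98  95]
```

It's 15° short of level because the real pivot sits about 27 mm behind the TCP. I'll finish levelling by lowering the butt onto the block's top, with the fingers outside its +y face.

Request:
play_rows(deltas=[[-0.005, 0.03, 0, 0, -1], [-0.0094, 0.05, 0, 0, -1], [-0.0094, 0.05, -0.03, 0, -1], [-0.0094, 0.05, -0.07, 0, -1], [-0.0094, 0.05, -0.11, 0, -1], [-0.0094, 0.05, -0.15, 0, -1], [-0.0094, 0.05, -0.18, 0, -1], [-0.0094, 0.05, -0.198, 0, -1], [-0.0094, 0.05, -0.198, 0, -1], [-0.0094, 0.05, -0.198, 0, -1]])

```text
time_s: 21.95
ee_pos: [0.5233, -0.0824, 0.0867]
ee_rot: [[-0.216, 0.976, 0.001], [0.976, 0.216, -0.0], [-0.0, 0.001, -1.0]]
wrist_force: [0.2, 0.5, -1.7]
opening: 0.0282
gripper_force: 59.3
```

Request:
play_rows(deltas=[[0, 0, -0.006, 0, -1], [0, 0, -0.012, 0, -1], [0, 0, -0.017, 0, -1], [0, 0, -0.022, 0, -1], [0, 0, -0.027, 0, -1], [0, 0, -0.027, 0, -1]])

```text
time_s: 22.7
ee_pos: [0.5219, -0.0796, 0.0593]
ee_rot: [[-0.217, 0.976, -0.001], [0.976, 0.217, 0.006], [0.006, 0.0, -1.0]]
wrist_force: [-3.1, 9.8, 7.5]
opening: 0.028
gripper_force: 61.4
```

Side force is building, which suggests the butt's corner is catching in the pocket. I'll lift off, shift 30 mm along the face to clear it, and repeat.

Request:
play_rows(deltas=[[0, 0, 0.015, 0, -1], [0, 0, 0.03, 0, -1], [0.015, 0.003, 0.03, 0, -1], [0.029, 0.0065, 0.03, 0, -1], [0.029, 0.0065, 0.03, 0, -1], [0.029, 0.0065, 0.015, 0, -1], [0.029, 0.0065, 0.005, 0, -1], [0.029, 0.0065, 0, 0, -1], [0.029, 0.0065, 0, 0, -1]])

```text
time_s: 23.82
ee_pos: [0.551, -0.0759, 0.0589]
ee_rot: [[-0.215, 0.977, -0.001], [0.977, 0.215, -0.0], [0.0, -0.001, -1.0]]
wrist_force: [-1.0, 2.0, 2.6]
opening: 0.028
gripper_force: 61.0
```

Request:
play_rows(deltas=[[0, 0, -0.003, 0, -1], [0, 0, -0.006, 0, -1], [0, 0, -0.009, 0, -1], [0, 0, -0.011, 0, -1], [0, 0, -0.011, 0, -1]])

```text
time_s: 24.45
ee_pos: [0.5527, -0.076, 0.049]
ee_rot: [[-0.216, 0.976, 0.002], [0.976, 0.216, -0.0], [-0.0, 0.002, -1.0]]
wrist_force: [-1.1, 3.2, 5.4]
opening: 0.028
gripper_force: 61.4
```

Low forces now. I'll lift clear to about 0.29 m and measure the tilt.

Request:
play_rows(deltas=[[0, 0, 0.02, 0, -1], [0, 0, 0.05, 0, -1], [0, 0, 0.09, 0, -1], [0, 0, 0.13, 0, -1], [0, 0, 0.17, 0, -1], [0, 0, 0.21, 0, -1], [0, 0, 0.235, 0, -1], [0, 0, 0.24, 0, -1], [0, 0, 0.24, 0, -1], [0, 0, 0.24, 0, -1]])

```text
time_s: 25.7
ee_pos: [0.5508, -0.0758, 0.2861]
ee_rot: [[-0.215, 0.977, -0.003], [0.977, 0.215, 0.001], [0.001, -0.003, -1.0]]
wrist_force: [-0.1, 0.0, -1.6]
opening: 0.0277
gripper_force: 60.7
```

```bash
python3 lv.py e | grep -v 'side -0.[01]*[0-4]'
```

```text
25.7 [ 0.55078555 -0.0758266   0.28609641] [-0.05560413  0.02791539 -1.61305809] 0.027725393300919755
scene -0.102 22 y [-0.008  0.012] z [0.0206 0.0288 0.0367] [72 68 70]
scene -0.094 103 y [-0.007  0.014] z [0.0165 0.0327 0.0382] [118 113 115]
scene -0.086 97 y [-0.006  0.015] z [0.0199 0.0341 0.0388] [123 117 120]
scene -0.078 97 y [-0.006  0.015] z [0.0214 0.0352 0.0393] [124 118 121]
scene -0.07 93 y [-0.006  0.014] z [0.02   0.0355 0.0392] [124 118 121]
scene -0.062 94 y [-0.006  0.015] z [0.0211 0.0356 0.0398] [123 117 120]
scene -0.054 91 y [-0.005  0.015] z [0.0216 0.0363 0.0402] [124 118 121]
scene -0.046 93 y [-0.006  0.014] z [0.0224 0.0356 0.0405] [124 118 121]
scene -0.038 93 y [-0.006  0.015] z [0.022  0.0374 0.0413] [89 85 87]
scene -0.03 91 y [-0.005  0.015] z [0.0225 0.0374 0.0416] [74 70 72]
scene -0.022 87 y [-0.007  0.015] z [0.0245 0.0376 0.0417] [49 47 48]
scene -0.014 171 y [-0.019  0.021] z [0.0158 0.0396 0.0674] [47 45 47]
scene -0.006 68 y [-0.017  0.021] z [0.0051 0.0381 0.0695] [43 43 44]
scene 0.002 14 y [0.006 0.021] z [0.0387 0.0454 0.0695] [58 56 59]
scene 0.01 6 y [0.019 0.021] z [0.0029 0.0084 0.0154] [112 110 110]
scene 0.034 8 y [-0.006 -0.   ] z [0.0338 0.0354 0.0361] [119 116 116]
side 0.002 74 y [-0.02   0.017] z [0.0173 0.0416 0.0643] [56 53 55]
side 0.01 457 y [-0.021  0.021] z [0.0096 0.0352 0.0585] [74 72 72]
side 0.018 96 y [-0.02   0.021] z [0.0251 0.0469 0.0696] [68 66 66]
side 0.026 35 y [-0.007  0.006] z [0.0288 0.0355 0.0379] [155 150 146]
side 0.034 51 y [-0.007  0.008] z [0.0243 0.0329 0.0374] [126 123 119]
side 0.042 63 y [-0.005  0.008] z [0.0222 0.0292 0.0365] [90 89 85]
```

Run:
```python
import numpy as np
from workcell import state
R=state()['ee_rot'];pos={'d':np.array([.5314,-.1321,.2827]),'e':np.array([.5508,-.0758,.2861])}
for k in 'de':
    for n in('side','scene'):
        z=np.load(f'pics/{n}_{k}.npz');d=z['d'];K,T=z['mtx'],z['pose'];v,u=np.mgrid[:480,:640]
        P=np.stack([(u-K[0,2])/K[0,0]*d,-(v-K[1,2])/K[1,1]*d,-d],-1)@T[:3,:3].T+T[:3,3]
        q=(P-pos[k])@np.c_[R[:,0],R[:,1],[0,0,1]]
        ax=np.deg2rad(15 if k=='d' else 2.8);a=np.array([np.cos(ax),0,np.sin(ax)]);b=np.array([-np.sin(ax),0,np.cos(ax)])
        w=q-[0,0,.0275];t=w@a;h=w@b;y=w[...,1]-.002;r=np.hypot(h,y)
        for nm,m in(('head',(r<.0095)&(t>.0)),('ring',(r>.0105)&(r<.0145)&(abs(y)<.012)&(h<-.005)&(t>-.02)),('ringup',(r>.0105)&(r<.0145)&(h>.004)&(t>-.01)),('butt',(r<.014)&(t<-.05))):
            x=t[m&(d>0)&(abs(t)<.12)]
            if len(x)>5:print(k,n,nm,len(x),np.histogram(x,np.arange(-.11,.06,.004))[0] if nm!='butt' else x.min().round(4),np.percentile(x,[5,50,95]).round(4))
```

```text
d side head 156 [ 0  0  0  0  0  0  0  0  0  0  0  0  0  0  0  0  0  0  0  0  0  0  0  0
  0  0  0  0  0  8 17  9 12  6 15 36 51  2  0  0  0  0] [0.0099 0.0327 0.0371]
d side ring 15 [ 0  0  0  0  0  0  0  0  0  0  0  0  0  0  0  0  0  0  0  0  0  0  0  0
  0  0  0  0  0  5 10  0  0  0  0  0  0  0  0  0  0  0] [0.0079 0.011  0.0123]
d side ringup 59 [ 0  0  0  0  0  0  0  0  0  0  0  0  0  0  0  0  0  0  0  0  0  0  0  0
  0  1  2  3  1 28 23  1  0  0  0  0  0  0  0  0  0  0] [0.0003 0.0098 0.0131]
d scene head 14 [ 0  0  0  0  0  0  0  0  0  0  0  0  0  0  0  0  0  0  0  0  0  0  0  0
  0  0  0  0  0  0  0  0  0  0  3 10  1  0  0  0  0  0] [0.0285 0.0318 0.0338]
d scene ringup 17 [ 0  0  0  0  0  0  0  0  0  0  0  0  0  0  0  0  0  0  0  0  0  0  0  0
  0 14  0  1  2  0  0  0  0  0  0  0  0  0  0  0  0  0] [-0.0099 -0.0085  0.0025]
d scene butt 414 -0.1 [-0.0976 -0.0754 -0.0526]
e side head 196 [ 0  0  0  0  0  0  0  0  0  0  0  0  0  0  0  0  0  0  0  0  0  0  0  0
  0  0  0  0  0  4 24  6 18 18 12 17 34 59  4  0  0  0] [0.0113 0.0336 0.0406]
e side ring 10 [0 0 0 0 0 0 0 0 0 0 0 0 0 0 0 0 0 0 0 0 0 0 0 0 0 0 0 0 0 1 9 0 0 0 0 0 0
 0 0 0 0 0] [0.01   0.0118 0.0135]
e side ringup 53 [ 0  0  0  0  0  0  0  0  0  0  0  0  0  0  0  0  0  0  0  0  0  0  0  0
  0  2  1  1  0  4 35  9  0  1  0  0  0  0  0  0  0  0] [-0.003   0.0118  0.0149]
e scene head 8 [0 0 0 0 0 0 0 0 0 0 0 0 0 0 0 0 0 0 0 0 0 0 0 0 0 0 0 0 0 0 0 0 0 0 0 2 5
 1 0 0 0 0] [0.0322 0.0361 0.038 ]
e scene ringup 10 [0 0 0 0 0 0 0 0 0 0 0 0 0 0 0 0 0 0 0 0 0 0 0 0 0 4 0 2 4 0 0 0 0 0 0 0 0
 0 0 0 0 0] [-0.0091  0.001   0.0047]
e scene butt 357 -0.0984 [-0.0981 -0.0769 -0.0529]
```

```bash
cat > gap.py <<'E'
import numpy as np,sys
from workcell import state,imaging
def meas(z,pos,R,deg):
    d=z['d'];K,T=z['mtx'],z['pose'];v,u=np.mgrid[:480,:640]
    P=np.stack([(u-K[0,2])/K[0,0]*d,-(v-K[1,2])/K[1,1]*d,-d],-1)@T[:3,:3].T+T[:3,3]
    ax=np.deg2rad(deg);w=(P-pos)@np.c_[R[:,0],R[:,1],[0,0,1]]-[0,0,.0275]
    t=w@[np.cos(ax),0,np.sin(ax)];h=w@[-np.sin(ax),0,np.cos(ax)];y=w[...,1];g=z['p'].mean(-1)
    m=(d>0)&(t>.004)&(t<.06)&(np.hypot(h,y)<.016)
    return np.c_[t[m],y[m],h[m],g[m],u[m],v[m]]
if __name__=='__main__':
    R=state()['ee_rot']
    A=meas(np.load('pics/side_d.npz'),np.array([.5314,-.1321,.2827]),R,15)
    B=meas(np.load('pics/side_e.npz'),np.array([.5508,-.0758,.2861]),R,2.8)
    for Q in(A,B):
        print('--')
        for v in np.unique(Q[:,5]):
            k=Q[Q[:,5]==v];print(int(v),' '.join(f'{int(u)-int(Q[:,4].min())}:{t*1000:.0f}/{int(g)}' for t,g,u in k[:,[0,3,4]]))
E
python3 gap.py
```

```text
--
53 7:5/58 9:8/63 10:8/72 11:7/68 12:5/71
54 6:7/70 7:13/70 8:7/74 9:11/76 10:9/77 11:10/78 12:9/78 13:8/77 14:9/78 15:6/72
55 5:12/57 6:9/74 7:14/80 8:7/81 9:9/81 10:10/81 11:8/83 12:8/81 13:14/83 14:8/79 15:11/73 16:6/73
56 4:10/61 5:10/77 6:10/79 7:13/80 8:10/80 9:10/81 10:10/81 11:12/83 12:10/81 13:12/84 14:9/85 15:8/81 16:12/74 17:11/75
57 3:9/77 4:11/77 5:10/80 6:7/80 7:9/82 8:8/84 9:12/83 10:8/86 11:15/97 12:13/83 13:11/83 14:11/84 15:12/84 16:10/79 17:9/72 18:5/72
58 2:10/42 3:10/87 4:10/83 5:12/81 6:10/83 7:11/91 8:11/97 9:13/116 10:9/96 11:10/112 12:11/98 13:10/84 14:13/85 15:10/83 16:12/82 17:10/79 18:7/72
59 2:12/56 3:12/78 4:11/80 5:12/89 6:9/112 7:16/142 8:19/145 9:18/150 10:18/139 11:16/137 12:11/118 13:13/102 14:9/94 15:10/84 16:12/83 17:8/83 18:9/73 19:8/68
60 1:13/47 2:13/87 3:8/82 4:12/92 5:20/120 6:27/157 7:20/171 8:22/170 9:26/165 10:21/150 11:20/144 12:15/127 13:13/113 14:11/105 15:10/98 16:10/95 17:8/86 18:11/76 19:11/60
61 1:10/56 2:9/96 3:9/107 4:28/131 5:31/157 6:31/175 7:30/171 8:28/162 9:26/153 10:22/142 11:20/132 12:18/120 13:12/113 14:13/109 15:12/106 
[... 4129 characters left out ...]
5 13:22/81 14:9/74 15:14/77 16:11/73 17:13/71 19:12/47
81 0:39/131 1:37/112 2:40/63 3:41/41 4:40/39 5:40/50 6:42/85 7:41/118 8:40/127 9:38/110 10:36/100 11:35/95 12:28/87 13:12/75 14:11/73 15:13/70 16:11/70 19:11/50
82 0:39/121 1:39/82 2:39/29 3:40/17 4:40/20 5:41/16 6:40/41 7:40/83 8:37/126 9:38/109 10:37/99 11:34/89 12:13/73
83 0:38/127 1:43/74 2:38/32 3:38/21 4:39/23 5:36/15 6:36/27 7:36/53 8:39/112 9:36/116 10:36/94
84 0:39/118 1:40/75 2:42/35 3:38/19 4:38/18 5:39/20 6:41/15 7:40/44 8:40/104 9:38/111 10:37/85
85 1:40/104 2:42/64 3:36/32 4:40/23 5:38/25 6:40/31 7:41/59 8:40/112 9:36/105
86 2:39/93 3:38/78 4:39/51 5:39/47 6:40/63 7:41/96 8:38/113
87 3:40/93 4:38/93 5:36/97 6:40/91 7:39/104
```

Reading the end face against the mouth ring gives 24.5 mm in the earlier frame and 27 mm now, so the head has crept about 2.5 mm out. I'll press it home against the block's fixed side face. First, check that the approach area is clear.

Run:
```python
import numpy as np
for n in('scene0','side0'):
    z=np.load(f'pics/{n}.npz');d=z['d'];K,T=z['mtx'],z['pose'];v,u=np.mgrid[:480,:640]
    P=np.stack([(u-K[0,2])/K[0,0]*d,-(v-K[1,2])/K[1,1]*d,-d],-1)@T[:3,:3].T+T[:3,3]
    m=(d>0)&(P[...,2]>.012)&(P[...,2]<.3)&(P[...,0]>.35)&(P[...,0]<.8)&(P[...,1]<-.23)&(P[...,1]>-.6);Q=P[m]
    print(n,len(Q),Q.min(0),Q[:,0].max(),Q[:,1].max());
    for y in np.arange(-.55,-.23,.05):
        k=Q[abs(Q[:,1]-y)<.025];print(round(y,2),len(k),k[:,0].min().round(3) if len(k) else '')
```

```text
scene0 8041 [ 0.60985415 -0.5750917   0.01200668] 0.7732609758716956 -0.4019679639708438
-0.55 492 0.613
-0.5 2341 0.61
-0.45 2693 0.611
-0.4 2514 0.61
-0.35 0 
-0.3 0 
-0.25 0 
side0 6299 [ 0.58838545 -0.59995004  0.01204743] 0.7754210731631535 -0.39615021784465554
-0.55 1206 0.589
-0.5 924 0.588
-0.45 944 0.589
-0.4 2957 0.611
-0.35 0 
-0.3 0 
-0.25 0
```

Request:
play_rows(deltas=[[0.001, -0.008, 0, 0, -1], [0.002, -0.023, 0, 0, -1], [0.003, -0.043, 0, 0, -1], [0.004, -0.065, 0, 0, -1], [0.006, -0.09, 0, 0, -1], [0.008, -0.115, 0, 0, -1], [0.01, -0.14, 0, 0, -1], [0.011, -0.16, 0, 0, -1], [0.012, -0.177, 0, 0, -1], [0.012, -0.187, 0, 0, -1], [0.012, -0.19, 0, 0, -1], [0.012, -0.19, -0.02, 0, -1], [0.012, -0.19, -0.05, 0, -1], [0.012, -0.19, -0.08, 0, -1], [0.012, -0.19, -0.12, 0, -1], [0.012, -0.19, -0.16, 0, -1], [0.012, -0.19, -0.2, 0, -1], [0.012, -0.19, -0.23, 0, -1], [0.012, -0.19, -0.25, 0, -1], [0.012, -0.19, -0.25, 0, -1]])

```text
time_s: 28.3
ee_pos: [0.5622, -0.2643, 0.0363]
ee_rot: [[-0.216, 0.976, -0.004], [0.976, 0.216, 0.003], [0.003, -0.003, -1.0]]
wrist_force: [-0.1, 0.8, -2.4]
opening: 0.028
gripper_force: 60.5
```

Request:
play_rows(deltas=[[0, 0, -0.01, 0, -1], [0, 0, -0.02, 0, -1], [0, 0, -0.02, 0, -1], [-0.0011, 0.005, -0.02, 0, -1], [-0.0022, 0.01, -0.02, 0, -1], [-0.0032, 0.0145, -0.02, 0, -1], [-0.0032, 0.0145, -0.02, 0, -1]])

```text
time_s: 29.18
ee_pos: [0.5605, -0.251, 0.0183]
ee_rot: [[-0.216, 0.976, -0.0], [0.976, 0.216, 0.0], [0.0, -0.0, -1.0]]
wrist_force: [-0.6, -0.3, -2.1]
opening: 0.0277
gripper_force: 60.6
```

Request:
play_rows(deltas=[[-0.0009, 0.004, 0, 0, -1], [-0.0015, 0.007, 0, 0, -1], [-0.0019, 0.0088, 0, 0, -1], [-0.0022, 0.0098, 0, 0, -1], [-0.0022, 0.0098, 0, 0, -1]])

```text
time_s: 29.8
ee_pos: [0.5584, -0.2417, 0.0181]
ee_rot: [[-0.215, 0.977, 0.0], [0.977, 0.215, 0.0], [0.0, 0.0, -1.0]]
wrist_force: [-0.6, -0.1, -1.4]
opening: 0.028
gripper_force: 60.6
```

Request:
play_rows(deltas=[[-0.0002, 0.001, 0, 0, -1], [-0.0004, 0.002, 0, 0, -1], [-0.0004, 0.002, 0, 0, -1]])

```text
time_s: 30.18
ee_pos: [0.5584, -0.241, 0.0184]
ee_rot: [[-0.215, 0.977, 0.001], [0.977, 0.215, -0.003], [-0.003, -0.0, -1.0]]
wrist_force: [0.1, -5.5, -2.5]
opening: 0.0281
gripper_force: 60.5
```

Request:
play_rows(deltas=[[-0.0002, 0.001, 0, 0, -1], [-0.0004, 0.002, 0, 0, -1], [-0.0004, 0.002, 0, 0, -1]])

```text
time_s: 30.55
ee_pos: [0.5584, -0.241, 0.0187]
ee_rot: [[-0.214, 0.977, 0.001], [0.977, 0.214, -0.007], [-0.007, -0.0, -1.0]]
wrist_force: [0.9, -8.9, -3.5]
opening: 0.0277
gripper_force: 60.3
```

Request:
play_rows(deltas=[[0.0004, -0.002, 0, 0, -1], [0.0008, -0.004, 0, 0, -1], [0.0014, -0.0065, 0, 0, -1], [0.0022, -0.01, 0, 0, -1], [0.003, -0.014, 0, 0, -1], [0.0035, -0.016, 0, 0, -1], [0.0035, -0.016, 0.005, 0, -1], [0.0035, -0.016, 0.015, 0, -1], [0.0035, -0.016, 0.03, 0, -1], [0.0035, -0.016, 0.05, 0, -1], [0.0035, -0.016, 0.075, 0, -1], [0.0035, -0.016, 0.1, 0, -1], [0.0035, -0.016, 0.13, 0, -1], [0.0035, -0.016, 0.16, 0, -1], [0.0035, -0.016, 0.19, 0, -1], [0.0035, -0.016, 0.22, 0, -1], [0.0035, -0.016, 0.24, 0, -1], [0.0035, -0.016, 0.255, 0, -1], [0.0035, -0.016, 0.262, 0, -1], [0.0035, -0.016, 0.262, 0, -1]])

```text
time_s: 33.05
ee_pos: [0.5611, -0.2537, 0.2804]
ee_rot: [[-0.215, 0.977, 0.0], [0.977, 0.215, -0.0], [-0.0, 0.0, -1.0]]
wrist_force: [0.9, 0.7, -2.4]
opening: 0.0282
gripper_force: 60.6
```

```bash
cat > fin.py <<'E'
from h import *
from gap import meas
from workcell import state
s=state();print(s['time_s'],s['ee_pos'],s['wrist_force'],s['gripper_force'])
c=imaging.calibration('side')
E_=[];Rg=[]
for i in range(4):
    p,d=imaging.snapshot('side');Q=meas(dict(p=p,d=d,**c),s['ee_pos'],s['ee_rot'],2.8)
    t,y,h,g=Q[:,:4].T
    E_+=list(t[(t>.030)&(g<60)]);r=np.hypot(y-.002,h)
    Rg+=list(t[(t<.02)&(t>.008)&(g<100)&(g>70)])
print('recess face',np.median(E_),len(E_),'ring',np.median(Rg),len(Rg))
B=meas(np.load('pics/side_e.npz'),np.array([.5508,-.0758,.2861]),s['ee_rot'],2.8);t,g=B[:,0],B[:,3]
print('before',np.median(t[(t>.03)&(g<60)]),np.median(t[(t<.02)&(t>.008)&(g<100)&(g>70)]))
E
python3 fin.py; python3 lv.py f | grep 'scene -'
```

```text
33.05 [ 0.561113   -0.25370007  0.2803581 ] [ 0.86781566  0.65762037 -2.40749333] 60.57927595451474
recess face 0.036260018268878064 85 ring 0.012163652358333684 399
before 0.03938743363279599 0.012211796477858103
scene -0.094 122 y [-0.006  0.014] z [0.0186 0.0339 0.0383] [113 108 111]
scene -0.086 125 y [-0.007  0.014] z [0.0201 0.0343 0.0387] [113 108 111]
scene -0.078 119 y [-0.007  0.014] z [0.0194 0.0348 0.039 ] [114 109 112]
scene -0.07 118 y [-0.006  0.014] z [0.0212 0.0356 0.0396] [115 109 112]
scene -0.062 119 y [-0.006  0.014] z [0.0198 0.0357 0.04  ] [115 110 113]
scene -0.054 115 y [-0.006  0.015] z [0.0208 0.0357 0.0402] [115 110 113]
scene -0.046 117 y [-0.007  0.015] z [0.0219 0.0361 0.0408] [115 110 113]
scene -0.038 115 y [-0.006  0.015] z [0.0209 0.0363 0.0409] [85 81 83]
scene -0.03 114 y [-0.006  0.015] z [0.0228 0.037  0.0414] [77 73 75]
scene -0.022 112 y [-0.005  0.015] z [0.0228 0.0376 0.042 ] [49 47 48]
scene -0.014 72 y [-0.014  0.02 ] z [0.0108 0.0354 0.0526] [63 61 63]
scene -0.006 23 y [0.015 0.021] z [0.0023 0.0163 0.0697] [55 55 55]
```

The head now stands 24.1 mm out of the mouth, so it is home. The driver is about 3° off level with the mouth slightly up, at roughly 0.29 m and firmly gripped. Handing in.

```bash
python3 -c "
from workcell import order
print(order.sign_off())"
```

```text
the job is handed in; nothing more can be done
None
```

I handed the job in at about 33 s: the narrow-socket insert is home in the handle (head 24.1 mm out of the mouth), and the driver is held by the handle about 3° off level, roughly 0.29 m above the bench; I have not seen the verdict.

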